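Set the load regulator and trip the pendant's stop button

ROBOT

A 6-joint arm with a two-finger parallel gripper is mounted at the origin on the work surface. World frame = base frame: x ahead of the robot, y to its left, z up, the work surface at z = 0. Lengths are in m, angles in rad, forces in N, time in s.
With the tool pointing down it reaches from about 0.4 to 0.825 m from the base axis. Payload 7 kg.
Tool frame: the origin (TCP) lies midway between the tips of the shut fingers; the grasp point (between the pads) lies arm.hold_point_z behind it (arm.hold_point_z is the distance from the TCP to the grasp point, in m); z points along the fingers, y is the line along which they close (so a half turn about z gives the same grasp; the last joint's range is limited). The gripper opens to 88 mm and grips with 3 to 60 N. Pads are 19 mm wide; open, the fingers measure 130 mm over their backs; the gripper's body (78 mm by 193 mm) begins 47 mm behind the grasp point.
Start: joints at [-0.899, 0.359, 0.012, 0, -1.224, -0.288], TCP at [0.253, -0.626, 0.227] pointing down, gripper open.
Joint ranges: [-3.07, 3.07], [-1.43, 2.12], [-1.02, 1.25], [-3.03, 1.67], [-3.05, -0], [-3.03, 3.03]. Speed limits (rad/s): [2.39, 2.39, 3.01, 3.14, 3.14, 3.14].

INTERFACE

Orientations are given as [roll, pitch, yaw] about the fixed x, y, z axes, in that order (R = Rz(yaw) Ry(pitch) Rx(roll)).
In Python, from station import arm gives the robot as it stands.
- The arm moves only by the shell command python3 -m crank 'ROWS' [OPENING] [FORCE]. ROWS is JSON, a list that holds one entry, the list of rows, each a list of 4 numbers: the shift along the tool's x, y, z in units of 25 mm (1.0 is 25 mm), then the turn about the tool's z in units of 5 degrees (1.0 is 5 degrees). A call has 1 to 12 rows; each row is the pose to reach, as a shift and turn from the pose commanded when the call began, along the tool's axes at that moment; what a row does not reach only later rows make up. A row lasts 1/8 s, in which the tool goes at most 62.5 mm and 10.7 degrees, less where a joint would pass 70% of its speed; a pose out of reach is approached as far as the arm can. A call with a gripper value outside its range is refused whole. OPENING is the closure, from 0 (fully open) to 1 (shut), set as the call begins (- or left out, the last holds). The fingers move at their own pace and stop on an object; FORCE is the grip in N (left out, the last holds). Time passes only in rows, so rows that repeat a pose let the fingers close. It gives the time, the measured TCP pose, the force, the opening and the grip force at its end, in the units of the state.
- arm.get_state(): the state, without advancing time (a new reading comes with each control period).
- arm.grab_frame(name): name is "side" or "top" or "wrist"; returns (picture, depth): 480x640x3 uint8, red, green, blue; 480x640 float32, m along the optical axis (not along the pixel's ray), 0 where there is no reading.
- arm.get_calibration(name): a dict with "mtx" (3x3 intrinsics, pixels), "R" (3x3) and "t" (3): a world point X has camera coordinates R X + t; the wrist camera has in their place "mount" (4x4, takes a point from camera to tool coordinates, whose origin is the TCP and whose axes are the flange's). Camera axes: x right, y down, z forward; pixel columns grow to the right and rows downward; lengths in m; the calibration is good to about 2 mm. The wrist camera is an equidistant fisheye: a pixel r from the principal point sees the ray r / f radians off the axis. A picture is of the moment at which its call begins: read the wrist's pose just before it. get_calibration takes no time and is no camera call.
- arm.job_done(): hands the job in; it is judged then, once.
Trained networks look in the newest picture that a camera, given by its name, has taken for a name from the list of things; names that differ only in an ending like _2 or _b are one class to them, and where a whole thing is asked for, a point or a joint stands for the part that bears it (a point fixed in the world has none). Each returns a list of dicts, best first, with "score" (0 to 1); they miss things now and then, are a little off and sometimes report something else, mostly with a low value. They report only what shows in the picture. A call takes as long as a camera call.
- arm.recognise(thing, camera): "extent" ([left, top, width, height] in pixels, round what is visible of it).
- arm.trace(thing, camera): "mask" (480x640 bool, what is visible of it) and "extent" ([left, top, width, height] in pixels, round what is visible of it).
The state is a dict: "t": time; "q": joint angles; "qd": joint speeds; "joint_efforts": joint torques, N m; "eef_pos": TCP position; "ee_rot": TCP orientation; "force": force on the tool from outside, world axes, zero at the start; "moment": the same for the moment, N m; "width": finger opening in m; "gripper_force": force on a finger pad.
Only numpy, scipy, OpenCV 4.12 (cv2) and the standard library are available. Lean on these libraries where they do the work, as an engineer would, in place of code of your own. Each camera call takes 0.05 s, during which the arm holds its last target. There are 200 camera calls.

TASK

Set the load for testing the control pendant: with the side of your fingertips, gently push the upright peg of the regulator's lever around its arc until the lever's pointer points straight at the steel pin standing in the scale. Then press the pendant's big mushroom-headed button fully down and let it come up again, leaving the lever at the pin. Only push: do not grip the lever, keep off the pendant's other buttons, and leave everything else on the bench as it stands.

Things in the scene. Friction and masses are not known exactly. Their poses are not given: they have to be found in the camera images.
- regulator: load regulator, a round cream housing 256 mm across bolted to the bench; its flat top is 60 mm above the bench. Origin: on the ring's vertical axis, at bench level. Its own -x direction is the middle of the scale (black ticks every 0.1 rad, out to 1.4 rad either side, with six index holes between 0.6 and 1.2 rad from the middle, three on each side). Three brass terminals 14 mm high stand on its opposite (+x) side.
- ring: black ring, 96 mm across, top 75 mm above the bench, that turns about the regulator's vertical axis together with its black lever. Origin on the axis at bench level; the lever points along the ring's own -x. The ring turns freely either way to stops 1.45 rad from the middle of the scale, needs about 3 N pushed sideways at the peg, and stays where it is left. More than 15 N of contact force counts as gripping or forcing it.
- lever_peg (a point): point in the upright steel peg of the lever: peg 14 mm diameter, 70 mm from the ring's axis, standing from 74 to 126 mm above the bench; this point is on its centre line 100 mm above the bench. The lever arm below it is at 66 to 74 mm height, 14 mm wide. Nothing else on the regulator stands higher than 84 mm.
- pointer_tip (a point): end of the lever's pointer nose (6 mm wide), 98 mm from the ring's axis, 70 mm above the bench; axes as the ring's, so -x points outward along the lever.
- set_pin: the set pin: a steel pin 12 mm in diameter standing 24 mm proud of the regulator's top (its top 84 mm above the bench) in one of the six index holes, 112 mm from the ring's axis; the other five holes are closed by 8 mm steel blanks only 2 mm high. Origin at the centre of its foot, 60 mm above the bench. It is fixed.
- pendant: the control pendant under test: off-white box 270 x 75 x 55 mm, fixed to the bench, its length along its own x; origin under its centre. The mushroom-headed button is at its -x end (100 mm from the centre); a cable gland sticks out of its other end.
- keys: the pendant's four small 20 mm push buttons and small selector on the same row (45 mm toward the mushroom button to 112 mm the other way from the pendant's centre), up to 74 mm above the bench; to be left alone. Origin as the pendant's.
- stop_top (a point): centre of the top of the pendant's mushroom-headed button (head 40 mm across, by far the largest button), 85.5 mm above the bench when up. Pressed straight down.
- stop (a joint): travel of the mushroom button: 0 up, 0.006 m fully down; a spring needs 2 N at first and 5 N to hold it fully down, and brings it up again.
- gland: grey plastic cable gland, 28 mm across, 28 mm tall, standing; bystander, origin under its centre
- jar: clear jar, 44 mm across, 60 mm tall; bystander, origin under its centre
- screwdriver: screwdriver, 170 mm long, lying; bystander, origin under its middle
- tape: roll of tape, 70 mm across, 18 mm tall, lying flat; bystander, origin under its centre
- wrench: steel wrench, 150 mm long, lying; bystander, origin under its middle
- spare_head: loose spare black mushroom button head standing on its stem, 40 mm across, 32 mm tall, not part of the pendant; bystander, origin under its centre
- parts_tray: open grey tray 120 x 160 x 35 mm; bystander, origin under its centre

How it is judged:
By the outcome, as a careful person would: the job done as asked, in the order asked, and still so for the second after the job is handed in, with the robot touching nothing.
It also fails if it takes over 51 s, if anything falls off the work surface, if the arm or the gripper's body presses on something with over 40 N, if the wrist force passes 120 N, or if a joint passes its speed limit or range.

## Working session

There is one attempt and no reset: what is moved stays moved. The work goes in short steps, Python scripts to look and compute and a shell command to move; the robot and the scene stay as the last step left them, time stands still between calls to the robot, and variables do not carry over. Pictures are saved under pics/ and viewed, at most 10 in all, crops included, and the job is handed in when it is done.

```bash
mkdir -p pics; python3 - <<'E'
from station import arm
import cv2,numpy as np
s=arm.get_state();print(s['t'],s['eef_pos'],s['ee_rot'],s['width'],arm.hold_point_z)
for n in('top','side'):
    im,d=arm.grab_frame(n);cv2.imwrite(f'pics/{n}1.png',im[:,:,::-1]);np.save(f'pics/{n}d.npy',d)
    c=arm.get_calibration(n);print(n,-c['R'].T@c['t'])
    for th in('regulator','ring','lever_peg','pointer_tip','set_pin','pendant','stop_top','keys'):
        r=arm.trace(th,n)
        for q in r[:2]:
            m=q['mask']; v,u=np.nonzero(m&(d>0)); z=d[v,u]
            P=(np.linalg.inv(c['mtx'])@np.array([u*z,v*z,z]))
            P=c['R'].T@(P-np.array(c['t']).reshape(3,1))
            print(th,round(q['score'],2),np.round(q['extent']),'med',np.median(P,1).round(3),'ztop',np.percentile(P[2],[5,95]).round(3) if len(u) else None)
E
```

```text
0.0 [ 0.25254561 -0.62545039  0.22562315] [ 3.13993595e+00 -1.31504235e-04 -2.75793235e+00] 0.08793199188153286 0.0188
top [0.50992357 0.00450216 1.20454162]
regulator 0.92 [192. 191. 120. 112.] med [0.568 0.159 0.061] ztop [0.057 0.078]
ring 0.76 [227. 231.  43.  60.] med [0.564 0.165 0.076] ztop [0.071 0.081]
ring 0.59 [312. 320.  17.  20.] med [0.396 0.006 0.03 ] ztop [0.025 0.034]
lever_peg 0.66 [227. 228.  41.  65.] med [0.565 0.165 0.076] ztop [0.071 0.081]
pendant 0.94 [364. 168.  51. 139.] med [ 0.587 -0.146  0.056] ztop [0.028 0.081]
pendant 0.25 [310. 205.  22.  22.] med [0.644 0.006 0.059] ztop [0.001 0.064]
stop_top 0.84 [379. 279.  20.  21.] med [ 0.484 -0.136  0.084] ztop [0.062 0.088]
stop_top 0.66 [485. 306.  32.  36.] med [ 0.418 -0.394  0.018] ztop [0.006 0.022]
keys 0.81 [386. 188.  21.  85.] med [ 0.617 -0.152  0.064] ztop [0.057 0.072]
side [0.13010345 0.75055905 0.65862046]
regulator 0.62 [217. 274. 142. 117.] med [0.542 0.204 0.06 ] ztop [0.012 0.077]
ring 0.95 [262. 296.  66.  46.] med [0.555 0.182 0.076] ztop [0.068 0.109]
lever_peg 0.75 [261. 291.  67.  53.] med [0.556 0.182 0.076] ztop [0.066 0.108]
pointer_tip 0.84 [260. 293.  64.  47.] med [0.556 0.182 0.076] ztop [0.067 0.109]
pendant 0.55 [458. 226.  31.  18.] med [ 0.417 -0.385  0.015] ztop [0.005 0.02 ]
stop_top 0.52 [394. 243.  22.  16.] med [ 0.481 -0.127  0.083] ztop [0.062 0.087]
stop_top 0.36 [353. 296.  14.  16.] med [0.509 0.012 0.019] ztop [0.004 0.03 ]
keys 0.83 [322. 217.  68.  32.] med [ 0.618 -0.147  0.064] ztop [0.057 0.071]
```

View pics/top1.png

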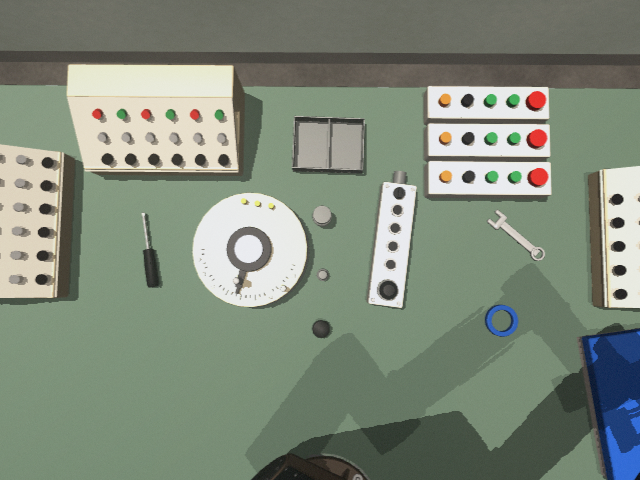

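View pics/side1.png

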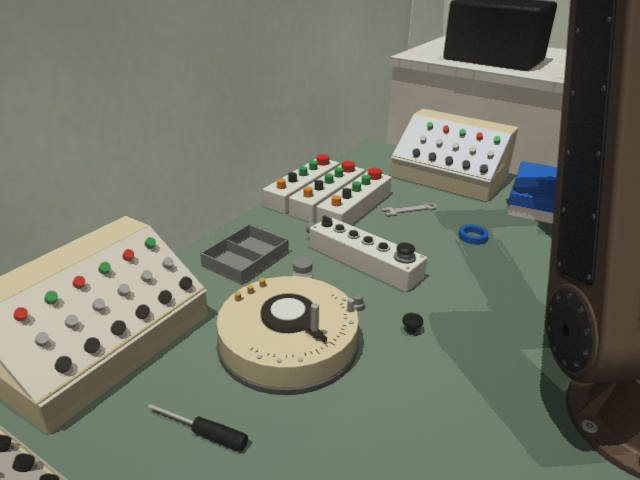

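The top view shows the regulator around (250,250), the peg at about (237,281), a pin candidate near (284,289), and the mushroom button at (388,290). I'll zoom in on the regulator in both views.

```bash
python3 - <<'E'
import cv2,numpy as np
a=cv2.imread('pics/top1.png')[185:310,185:315];b=cv2.imread('pics/side1.png')[265:395,210:370]
cv2.imwrite('pics/crop.png',np.hstack([cv2.resize(a,(390,375),interpolation=2),cv2.resize(b,(400,375),interpolation=2)]))
E
cat > h.py <<'E'
from station import arm
import numpy as np,cv2
def proj(n,P):
    c=arm.get_calibration(n);p=c['mtx']@(c['R']@np.array(P,float)+np.array(c['t']).ravel());return p[:2]/p[2]
def at(n,u,v,z):
    c=arm.get_calibration(n);R=np.array(c['R']);o=-R.T@np.array(c['t']).ravel()
    d=R.T@np.linalg.inv(c['mtx'])@np.array([u,v,1.]);return o+d*(z-o[2])/d[2]
E
python3 - <<'E'
from h import *
from scipy.optimize import least_squares
d=np.load('pics/topd.npy');a=cv2.imread('pics/top1.png')
c=arm.get_calibration('top');v,u=np.mgrid[0:480,0:640]
P=np.linalg.inv(c['mtx'])@np.stack([u*d,v*d,d]).reshape(3,-1);P=(c['R'].T@(P-np.array(c['t']).reshape(3,1))).reshape(3,480,640)
m=(P[2]>.05)&(P[2]<.066)&(abs(u-250)<70)&(abs(v-250)<70)
cs,_=cv2.findContours(((P[2]>.05)&(abs(u-250)<62)&(abs(v-250)<62)).astype('uint8'),cv2.RETR_EXTERNAL,cv2.CHAIN_APPROX_NONE)
k=max(cs,key=cv2.contourArea);(x,y),r=cv2.minEnclosingCircle(k);print('housing',x,y,r,at('top',x,y,.06))
e=cv2.fitEllipse(k);print(e,at('top',*e[0],.06))
for dz in (.075,):
    g=a.max(2);mm=((g<70)&(abs(u-250)<40)&(abs(v-250)<28)).astype('uint8')
    cs,_=cv2.findContours(mm,cv2.RETR_EXTERNAL,cv2.CHAIN_APPROX_NONE);k=max(cs,key=cv2.contourArea);k=k[k[:,0,1]<262];e=cv2.fitEllipse(k);print('ring',e,at('top',*e[0],.075))
print('tall'); 
for lo,hi,w in((.09,.14,'peg'),(.077,.09,'pin?')):
    q=(P[2]>lo)&(P[2]<hi)&(abs(u-250)<62)&(abs(v-250)<62)
    n,l,st,ce=cv2.connectedComponentsWithStats(q.astype('uint8'))
    for i in range(1,n):
        if st[i,4]>2: print(w,st[i,4],ce[i],P[:,l==i].mean(1).round(4))
q=(P[2]>.08)&(abs(u-388)<15)&(abs(v-290)<15);print('stop',u[q].mean(),v[q].mean(),q.sum(),at('top',u[q].mean(),v[q].mean(),.0855),P[2][q].mean())
E
```

```text
housing 250.1311798095703 250.00669860839844 57.89855194091797 [0.56662745 0.16081124 0.06      ]
((249.7259521484375, 249.49020385742188), (113.12388610839844, 114.2814712524414), 51.126312255859375) [0.56773974 0.16171121 0.06      ]Traceback (most recent call last):
  File "<stdin>", line 12, in <module>
cv2.error: OpenCV(4.12.0) /io/opencv/modules/imgproc/src/shapedescr.cpp:361: error: (-201:Incorrect size of input array) There should be at least 5 points to fit the ellipse in function 'fitEllipseNoDirect'
```

View pics/crop.png

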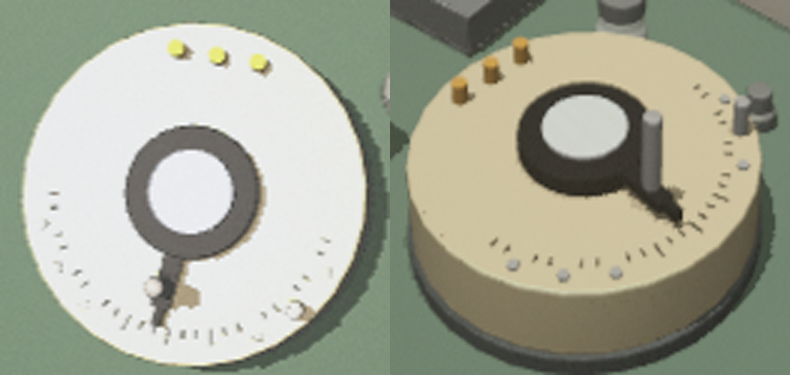

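The crop shows the pin at about (296,310) in the left panel, which is top pixel (284,288). In the side view it stands proud at (350,300–311). The lever is at about (155,320) and the spare index blanks are flat.

```bash
python3 - <<'E'
from h import *
C=at('top',249.73,249.49,.06)
def ang(p): d=p-C; return np.degrees(np.arctan2(d[1],d[0])).round(1),np.hypot(d[0],d[1]).round(4)
o=185-.33
f=lambda x,y:(x/3+o,y/3+o)
for n,p,z in(('ringcap',(191,192),.075),('pegtop',(154,287),.126),('tip',(158,325),.07),('pintop',(295.5,310),.084),('T1',(177,48),.074),('T2',(218,56),.074),('T3',(260,63),.074)):
    P=at('top',*f(*p),z);print(n,P.round(4),ang(P))
g=lambda x,y:((x-390)/2.5+210,y/2.885+265)
for n,p,z in(('S ringcap',(585,127),.075),('S pintop',(741,99),.084),('S pinfoot',(741,133),.06),('S pegtop',(653,114),.126),('S tip',(680,217),.07)):
    P=at('side',*g(*p),z);print(n,P.round(4),ang(P))
r=arm.trace('stop_top','top')[0]
v,u=np.nonzero(r['mask']);print('stop',u.mean(),v.mean(),at('top',u.mean(),v.mean(),.083))
r=arm.trace('stop_top','side')[0];print(r['extent']); l,t,w,h=r['extent'];print(at('side',l+w/2,t+7,.0855))
for q in arm.recognise('set_pin','side')[:2]+arm.recognise('set_pin','top')[:2]:print(q)
E
```

```text
ringcap [0.5687 0.1627 0.075 ] (np.float64(44.5), np.float64(0.0014))
pegtop [0.5015 0.1793 0.126 ] (np.float64(165.1), np.float64(0.0686))
tip [0.4742 0.185  0.07  ] (np.float64(166.0), np.float64(0.0964))
pintop [0.4859 0.0863 0.084 ] (np.float64(-137.4), np.float64(0.1113))
T1 [0.6723 0.1749 0.074 ] (np.float64(7.2), np.float64(0.1054))
T2 [0.6667 0.1453 0.074 ] (np.float64(-9.4), np.float64(0.1003))
T3 [0.6619 0.115  0.074 ] (np.float64(-26.4), np.float64(0.1051))
S ringcap [0.5683 0.163  0.075 ] (np.float64(66.8), np.float64(0.0014))
S pintop [0.4863 0.0874 0.084 ] (np.float64(-137.6), np.float64(0.1102))
S pinfoot [0.4837 0.0896 0.06  ] (np.float64(-139.4), np.float64(0.1107))
S pegtop [0.5005 0.1801 0.126 ] (np.float64(164.7), np.float64(0.0697))
S tip [0.4726 0.1888 0.07  ] (np.float64(164.1), np.float64(0.0989))
stop 388.57439446366783 289.961937716263 [ 0.48365961 -0.13571703  0.083     ]
[393.7, 242.6, 21.6, 15.9]
[ 0.47793526 -0.11724018  0.0855    ]
{'extent': [344.7, 296.6, 12.7, 12.4], 'score': 0.59}
```

```bash
cat >> h.py <<'E'
def rows(pts):
    "pts: x,y,z,yaw_deg of tool"
    from scipy.spatial.transform import Rotation as R
    s=arm.get_state();M=R.from_euler('xyz',s['ee_rot']).as_matrix();p0=np.array(s['eef_pos']);y0=np.degrees(s['ee_rot'][2])
    print('t',round(s['t'],2),p0.round(4),round(y0,1),'F',np.round(s['force'],1))
    for p in pts:
        d=M.T@(np.array(p[:3])-p0)/.025; t=-((p[3]-y0+180)%360-180)/5
        print(p,[*np.round(d,2)],round(t,2))
E
python3 - <<'E'
from h import *
rows([(.45,-.25,.23,-110),(.487,.235,.23,-76),(.487,.235,.096,-76)])
print(arm.get_state()['q'])
E
```

```text
t 1.1 [ 0.2527 -0.6259  0.2266] -158.0 F [0.3 0.3 0.5]
(0.45, -0.25, 0.23, -110) [np.float64(-12.95), np.float64(10.99), np.float64(-0.14)] -9.6
(0.487, 0.235, 0.23, -76) [np.float64(-21.58), np.float64(28.42), np.float64(-0.14)] -16.4
(0.487, 0.235, 0.096, -76) [np.float64(-21.58), np.float64(28.42), np.float64(5.22)] -16.4
[-8.98881541e-01  3.58596929e-01  1.19063496e-02  1.24022397e-05
 -1.22410901e+00 -2.88075247e-01]
```

```bash
python3 -m crank '[[[-1.6,1.4,-0.1,-1.2],[-3.2,2.8,-0.1,-2.4],[-4.9,4.1,-0.1,-3.6],[-6.5,5.5,-0.1,-4.8],[-8.1,6.9,-0.1,-6],[-9.7,8.2,-0.1,-7.2],[-11.4,9.6,-0.1,-8.4],[-13,11,-0.1,-9.6],[-14,13,-0.1,-10.5],[-15,15,-0.1,-11.3],[-16,17,-0.1,-12],[-17,19,-0.1,-12.8]]]' 1 10
python3 - <<'E'
from h import *
rows([(.487,.235,.23,-76),(.487,.235,.096,-76)])
E
```

```text
t: 2.6
eef_pos: [0.4689, -0.0245, 0.2295]
ee_rot: [-3.14, 0.0, -1.638]
force: [1.1, 0.6, 0.2]
width: 0.0004
gripper_force: 0.0
t 2.6 [ 0.4689 -0.0245  0.2295] -93.9 F [1.1 0.6 0.2]
(0.487, 0.235, 0.23, -76) [np.float64(-10.4), np.float64(-0.02), np.float64(-0.01)] -3.58
(0.487, 0.235, 0.096, -76) [np.float64(-10.4), np.float64(-0.01), np.float64(5.35)] -3.58
```

```bash
python3 -m crank '[[[-2,0,0,-0.7],[-4,0,0,-1.4],[-6,0,0,-2.1],[-8,0,0,-2.8],[-10,0,0,-3.6],[-10.4,0,1,-3.6],[-10.4,0,2.5,-3.6],[-10.4,0,4,-3.6],[-10.4,0,5,-3.6],[-10.4,0,5.35,-3.6],[-10.4,0,5.35,-3.6]]]'
python3 - <<'E'
from h import *
C=np.array([.568,.1622]);n=np.array([.242,-.970])
def tcp(a,off=.0165):
    a=np.radians(a);p=C+.07*np.array([np.cos(a),np.sin(a)])-off*n;return (*p.round(4),.096,-76)
rows([tcp(165.2,.0215)]+[tcp(a) for a in (165.2,170,176,182,188,194,200,206,212,216,219,222.5)])
E
```

```text
t: 3.98
eef_pos: [0.4872, 0.2331, 0.0954]
ee_rot: [3.141, -0.0, -1.326]
force: [0.4, 0.4, 1.0]
width: 0.0006
gripper_force: 0.0
t 3.98 [0.4872 0.2331 0.0954] -76.0 F [0.4 0.4 1. ]
(np.float64(0.4951), np.float64(0.2009), 0.096, -76) [np.float64(1.33), np.float64(0.01), np.float64(-0.02)] -0.0
(np.float64(0.4963), np.float64(0.1961), 0.096, -76) [np.float64(1.52), np.float64(0.01), np.float64(-0.02)] -0.0
(np.float64(0.4951), np.float64(0.1904), 0.096, -76) [np.float64(1.73), np.float64(0.11), np.float64(-0.02)] -0.0
(np.float64(0.4942), np.float64(0.1831), 0.096, -76) [np.float64(2.01), np.float64(0.21), np.float64(-0.02)] -0.0
(np.float64(0.494), np.float64(0.1758), 0.096, -76) [np.float64(2.29), np.float64(0.29), np.float64(-0.02)] -0.0
(np.float64(0.4947), np.float64(0.1685), 0.096, -76) [np.float64(2.58), np.float64(0.34), np.float64(-0.02)] -0.0
(np.float64(0.4961), np.float64(0.1613), 0.096, -76) [np.float64(2.87), np.float64(0.35), np.float64(-0.02)] -0.0
(np.float64(0.4982), np.float64(0.1543), 0.096, -76) [np.float64(3.16), np.float64(0.34), np.float64(-0.02)] -0.0
(np.float64(0.5011), np.float64(0.1475), 0.096, -76) [np.float64(3.46), np.float64(0.29), np.float64(-0.02)] -0.0
(np.float64(0.5046), np.float64(0.1411), 0.096, -76) [np.float64(3.74), np.float64(0.22), np.float64(-0.02)] -0.0
(np.float64(0.5074), np.float64(0.1371), 0.096, -76) [np.float64(3.92), np.float64(0.15), np.float64(-0.02)] -0.0
(np.float64(0.5096), np.float64(0.1342), 0.096, -76) [np.float64(4.05), np.float64(0.09), np.float64(-0.02)] -0.0
(np.float64(0.5124), np.float64(0.1309), 0.096, -76) [np.float64(4.21), np.float64(0.01), np.float64(-0.02)] -0.0
```

```bash
python3 -m crank '[[[0.6,0,0,0],[1,0,0,0],[1.2,0,0,0],[1.3,0,0,0],[1.4,0,0,0],[1.5,0,0,0],[1.6,0.05,0,0],[1.7,0.1,0,0],[1.8,0.15,0,0],[1.9,0.18,0,0],[2.0,0.2,0,0]]]'
python3 - <<'E'
from h import *
im,d=arm.grab_frame('side');cv2.imwrite('pics/s2.png',cv2.resize(im[265:395,210:370,::-1],(640,520)))
E
```

```text
t: 5.35
eef_pos: [0.4943, 0.1832, 0.0953]
ee_rot: [3.141, -0.0, -1.327]
force: [-2.5, 4.4, -0.0]
width: 0.0007
gripper_force: 1.6
```

View pics/s2.png

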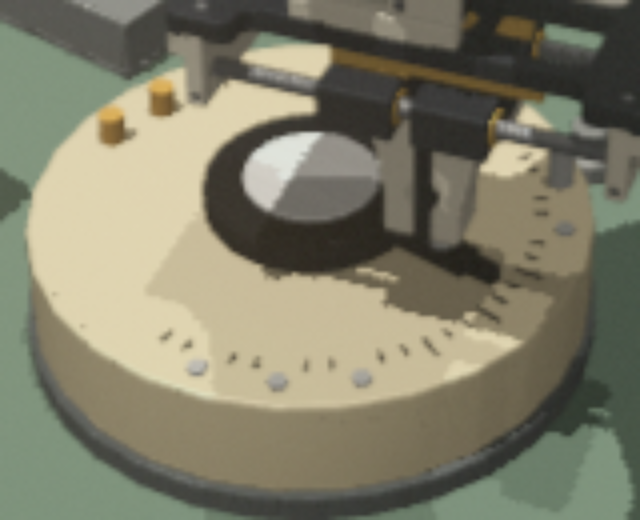

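The side view shows the fingertips against the peg and the lever moving, with the pointer now at about (497,265) in the crop. Force is about 5 N, so I'll carry on along the arc.

```bash
python3 -m crank '[[[0.15,0.06,0,0],[0.3,0.1,0,0],[0.45,0.13,0,0],[0.6,0.15,0,0],[0.75,0.15,0,0],[0.9,0.15,0,0],[1.05,0.14,0,0],[1.2,0.12,0,0],[1.35,0.1,0,0],[1.5,0.06,0,0],[1.65,0.04,0,0],[1.65,0.04,0,0]]]'
cat > m.py <<'E'
from h import *
import sys
im,d=arm.grab_frame('side');cv2.imwrite(f'pics/{sys.argv[1]}.png',cv2.resize(im[265:365,250:370,::-1],(720,600),interpolation=2))
E
python3 m.py s3
```

```text
t: 6.9
eef_pos: [0.5037, 0.1428, 0.0954]
ee_rot: [-3.141, -0.0, -1.327]
force: [0.9, 2.5, -0.5]
width: 0.0003
gripper_force: 0.8
```

View pics/s3.png

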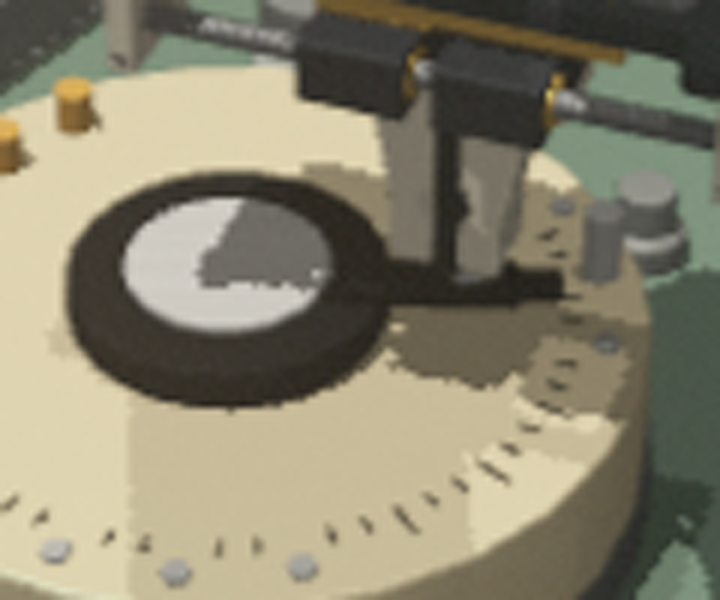

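The pointer tip is now at about (563,285) in the crop and the pin foot at about (600,277), so it needs a little more.

```bash
cat > a.py <<'E'
from h import *
import sys
C=np.array([.568,.1622])
g=lambda x,y:(x/6+250-.4,y/6+265-.4)
for a in sys.argv[1:]:
    x,y,z=map(float,a.split(','));P=at('side',*g(x,y),z);d=P[:2]-C
    print(a,P.round(4),np.degrees(np.arctan2(*d[::-1]))%360,np.hypot(*d))
for th in (212,215,217.5,220,222.5):
    t=np.radians(th);p=proj('side',[C[0]+.098*np.cos(t),C[1]+.098*np.sin(t),.07]);print(th,((p-[250-.4,265-.4])*6).round(0))
E
python3 a.py 563,285,.07 563,272,.074 600,278,.06 603,206,.084; python3 - <<'E'
from h import *
C=np.array([.568,.1622]);n=np.array([.242,-.970])
def tcp(a,off=.0165):
    a=np.radians(a);p=C+.07*np.array([np.cos(a),np.sin(a)])-off*n;return (*p.round(4),.096,-76)
rows([tcp(a) for a in (212,214,216,218,220,222.5)])
E
```

```text
563,285,.07 [0.4865 0.11   0.07  ] 212.65521486604743 0.09675385517867785
563,272,.074 [0.4872 0.1092 0.074 ] 213.2797019673816 0.09662883326916247
600,278,.06 [0.4851 0.09   0.06  ] 221.06286040734386 0.10989191497079495
603,206,.084 [0.4873 0.0868 0.084 ] 223.08073728140903 0.11046040263274066
212 [567. 287.]
215 [567. 276.]
217.5 [565. 267.]
220 [563. 258.]
222.5 [561. 249.]
t 6.95 [0.5036 0.1428 0.0953] -76.0 F [ 0.4  0.4 -0.8]
(np.float64(0.5046), np.float64(0.1411), 0.096, -76) [np.float64(0.08), np.float64(-0.02), np.float64(-0.03)] -0.0
(np.float64(0.506), np.float64(0.1391), 0.096, -76) [np.float64(0.17), np.float64(-0.06), np.float64(-0.03)] -0.0
(np.float64(0.5074), np.float64(0.1371), 0.096, -76) [np.float64(0.26), np.float64(-0.09), np.float64(-0.03)] -0.0
(np.float64(0.5088), np.float64(0.1351), 0.096, -76) [np.float64(0.35), np.float64(-0.13), np.float64(-0.03)] -0.0
(np.float64(0.5104), np.float64(0.1332), 0.096, -76) [np.float64(0.44), np.float64(-0.17), np.float64(-0.03)] -0.0
(np.float64(0.5124), np.float64(0.1309), 0.096, -76) [np.float64(0.55), np.float64(-0.23), np.float64(-0.03)] -0.0
```

```bash
python3 -m crank '[[[0.1,-0.03,0,0],[0.2,-0.07,0,0],[0.3,-0.11,0,0],[0.38,-0.15,0,0],[0.42,-0.17,0,0],[0.42,-0.17,0,0],[0.2,-0.1,0,0],[-0.3,0,0,0],[-1,0,0,0],[-2,0,0,0],[-3,0,0,0],[-3.5,0,0,0]]]'
python3 - <<'E'
from h import *
import sys
s,_=arm.grab_frame('side');t,_=arm.grab_frame('top')
a=cv2.resize(t[185:310,185:315,::-1],(390,375),interpolation=2)
b=cv2.resize(s[265:365,250:370,::-1],(400,375),interpolation=2)
cv2.imwrite('pics/s4.png',np.hstack([a,b]));cv2.imwrite('pics/t4.png',t[:,:,::-1]);cv2.imwrite('pics/sd4.png',s[:,:,::-1])
E
```

```text
t: 8.45
eef_pos: [0.4818, 0.23, 0.0954]
ee_rot: [-3.141, 0.0, -1.325]
force: [-0.0, 1.1, 0.1]
width: 0.0008
gripper_force: 0.0
```

View pics/s4.png

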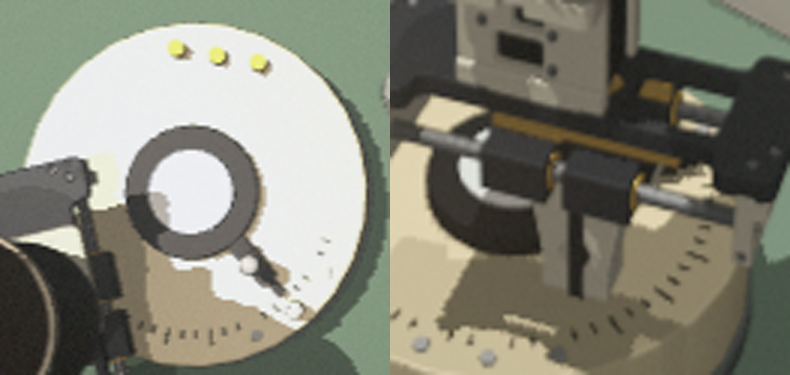

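Left panel: the peg top is at (249,264), and the pointer end at about (285,294) is near the pin at (296,310), so they look almost aligned. I'll lift and move clear, then measure precisely.

```bash
python3 -m crank '[[[-0.3,0,-1,0],[-0.3,0,-3,0],[-0.3,0,-5,0],[1.5,0,-5,0],[4,0,-5,0],[6.5,0,-5,0],[9,0,-5,0],[11.5,0,-5,0],[14,0,-5,0],[15,0,-5,0],[15,0,-5,0]]]'
python3 - <<'E'
from h import *
s,_=arm.grab_frame('side');t,_=arm.grab_frame('top')
a=cv2.resize(t[240:305,225:305,::-1],(480,390),interpolation=2)
b=cv2.resize(s[280:345,255:365,::-1],(660,390),interpolation=2)[:,340:]
cv2.imwrite('pics/s5.png',np.hstack([a,b]))
rows([(.4837,-.1357,.11,-76)])
E
```

```text
t: 9.93
eef_pos: [0.5724, -0.1383, 0.2197]
ee_rot: [3.14, 0.0, -1.33]
force: [-0.3, 0.5, 0.2]
width: 0.0005
gripper_force: 0.0
t 10.03 [ 0.5723 -0.1362  0.22  ] -76.1 F [-0.1 -0.4 -0.7]
(0.4837, -0.1357, 0.11, -76) [np.float64(-0.87), np.float64(3.43), np.float64(4.4)] -0.02
```

View pics/s5.png

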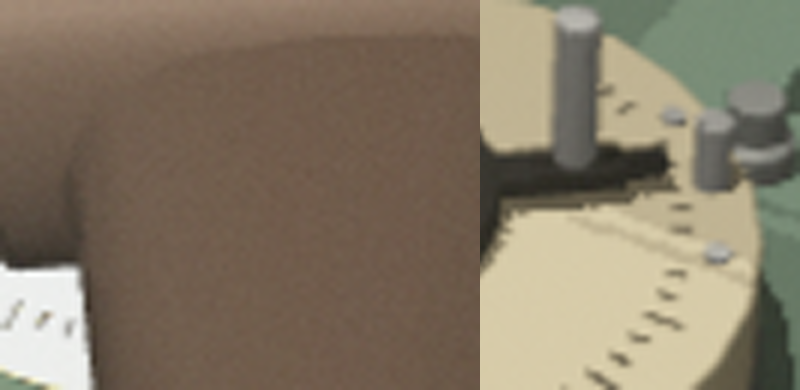

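Right panel: the pointer end is at (667,158), the pin's top at (715,120), its foot at (712,183), and the peg's top at (577,18). The arm hides the top view. I'll compute the angles, including from the earlier unobstructed top frame.

```bash
python3 - <<'E'
from h import *
C=np.array([.568,.1622])
def A(n,P): d=P[:2]-C; print(n,P.round(4),(np.degrees(np.arctan2(d[1],d[0]))%360).round(2),np.hypot(*d).round(4))
g=lambda x,y:((x-140)/6+255-.4,y/6+280-.4)
for n,p,z in(('tip',(667,158),.07),('tiptop',(667,150),.074),('pintop',(715,120),.084),('pinfoot',(712,183),.06),('pegtop',(577,18),.126),('pegfoot',(576,161),.074)):A(n,at('side',*g(*p),z))
im=cv2.imread('pics/t4.png').astype(int);v,u=np.mgrid[0:480,0:640]
# dark lever pixels in top view, outside ring
w=np.stack([at('top',a,b,.074)[:2] for a,b in zip(u[260:300,255:295].ravel(),v[260:300,255:295].ravel())])
r=np.hypot(*(w-C).T);th=np.degrees(np.arctan2(w[:,1]-C[1],w[:,0]-C[0]))%360
g=im[260:300,255:295].max(2).ravel()
for lo,hi in((.05,.06),(.08,.09),(.088,.096)):
    k=(g<110)&(r>lo)&(r<hi)&(abs(th-222)<15);print('lever',lo,k.sum(),th[k].mean().round(2),th[k].std().round(2))
o=185-.33
for n,p,z in(('pegtop',(249,264),.126),('pintop',(295.5,310),.084),('tip',(286,295.5),.07)):A(n,at('top',p[0]/3+o,p[1]/3+o,z))
E
```

```text
tip [0.497 0.096 0.07 ] 222.98 0.0971
tiptop [0.4965 0.0972 0.074 ] 222.26 0.0966
pintop [0.4859 0.0881 0.084 ] 222.05 0.1106
pinfoot [0.4859 0.0876 0.06  ] 222.24 0.111
pegtop [0.5167 0.1176 0.126 ] 221.01 0.068
pegfoot [0.516  0.1169 0.074 ] 221.06 0.069
lever 0.05 25 224.4 3.55
lever 0.08 15 223.64 1.76
lever 0.088 10 222.99 1.04
pegtop [0.5175 0.1152 0.126 ] 222.95 0.0689
pintop [0.4859 0.0863 0.084 ] 222.74 0.1118
tip [0.4958 0.0943 0.07  ] 223.26 0.0991
```

Pin and pointer agree within about 0.5–1°. Next I'll go above the button and take one clean top check.

```bash
python3 -m crank '[[[-0.4,1.5,1,0],[-0.87,3.43,2,0],[-0.87,3.43,3,0],[-0.87,3.43,3.6,0],[-0.87,3.43,3.6,0],[-0.87,3.43,3.6,0]]]'
python3 - <<'E'
from h import *
t,_=arm.grab_frame('top');s,_=arm.grab_frame('side');cv2.imwrite('pics/t6.png',t[:,:,::-1])
a=cv2.resize(t[240:305,235:295,::-1],(360,390),interpolation=2)
b=cv2.resize(s[205:270,360:430,::-1],(420,390),interpolation=2)
cv2.imwrite('pics/s6.png',np.hstack([a,b]))
rows([(.4837,-.1357,.0855,-76)])
E
```

```text
t: 10.78
eef_pos: [0.4854, -0.1353, 0.1309]
ee_rot: [-3.141, -0.0, -1.326]
force: [-0.2, -0.4, 0.9]
width: 0.0006
gripper_force: 0.0
t 10.88 [ 0.4852 -0.1354  0.1309] -76.0 F [-1.1 -0.2 -0.6]
(0.4837, -0.1357, 0.0855, -76) [np.float64(-0.0), np.float64(0.06), np.float64(1.82)] 0.0
```

View pics/s6.png

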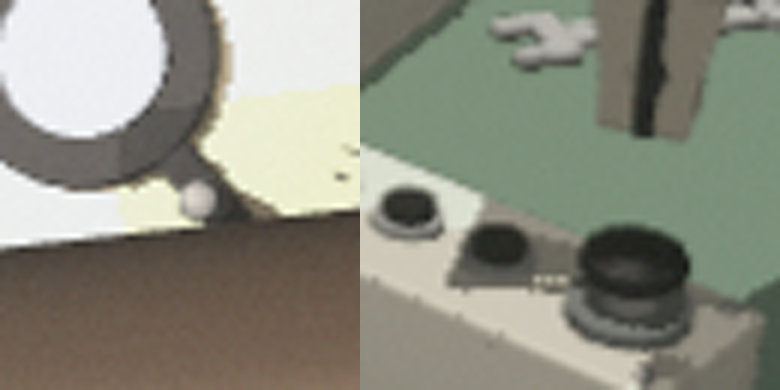

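```bash
python3 - <<'E'
from h import *
print('stop side',at('side',(635-360)/6+359.6,255/6+204.6,.0855), 'fingertip proj',proj('side',[.4852,-.1354,.131]))
E
python3 -m crank '[[[0,0.06,0.8,0],[0,0.06,1.4,0],[0,0.06,1.6,0],[0,0.06,1.7,0],[0,0.06,1.78,0],[0,0.06,1.84,0],[0,0.06,1.9,0],[0,0.06,1.94,0],[0,0.06,1.94,0]]]'
```

```text
stop side [ 0.48054611 -0.12720584  0.0855    ] fingertip proj [407.36310756 225.63940886]
t: 12.0
eef_pos: [0.4833, -0.1359, 0.0821]
ee_rot: [-3.141, -0.0, -1.326]
force: [-0.5, -0.4, 2.8]
width: 0.0005
gripper_force: 1.7
```

```bash
python3 -m crank '[[[0,0,0.06,0],[0,0,0.12,0],[0,0,0.16,0],[0,0,0.19,0],[0,0,0.19,0],[0,0,0.19,0]]]'
```

```text
t: 12.75
eef_pos: [0.4835, -0.136, 0.079]
ee_rot: [-3.14, -0.001, -1.326]
force: [-6.6, 3.1, 24.7]
width: 0.0007
gripper_force: 12.6
```

The button is at its stop: the force jumped to 25 N at z = 0.079. Releasing, then moving clear.

```bash
python3 -m crank '[[[0,0,-0.1,0],[0,0,-0.3,0],[0,0,-0.6,0],[0,0,-1.5,0],[0,0,-3,0],[0,0,-5,0],[2,0,-6,0],[4,0,-6,0],[6,0,-6,0],[8,0,-6,0],[9,0,-6,0],[9,0,-6,0]]]'
python3 - <<'E'
from h import *
t,d=arm.grab_frame('top');s,ds=arm.grab_frame('side')
a=cv2.resize(t[240:305,235:295,::-1],(360,390),interpolation=2)
b=cv2.resize(s[205:270,360:430,::-1],(420,390),interpolation=2)
cv2.imwrite('pics/s7.png',np.hstack([a,b]))
c=arm.get_calibration('side');v,u=np.mgrid[240:256,394:416];z=ds[240:256,394:416].ravel()
P=np.linalg.inv(c['mtx'])@np.array([u.ravel()*z,v.ravel()*z,z]);P=c['R'].T@(P-np.array(c['t']).reshape(3,1));print('top z',np.percentile(P[2],[70,80,90,95]).round(4))
print(arm.get_state()['force'])
E
```

```text
t: 14.25
eef_pos: [0.5366, -0.3556, 0.2256]
ee_rot: [3.139, 0.002, -1.329]
force: [-0.5, -0.6, -0.0]
width: 0.0
gripper_force: 0.0
top z [0.083  0.0848 0.0861 0.0866]
[-0.97065447  1.03803516 -0.0806165 ]
```

View pics/s7.png

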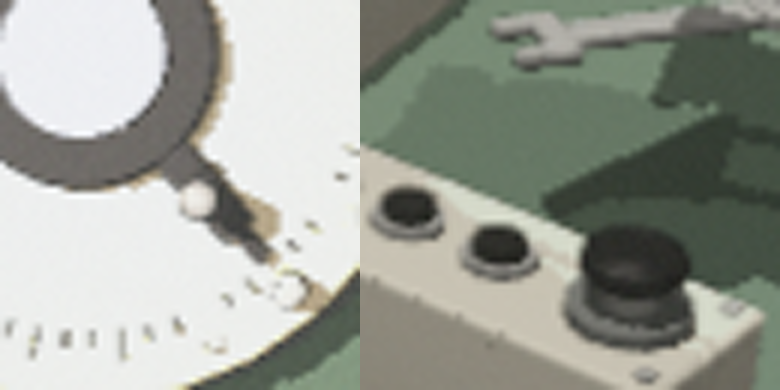

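The pointer end at (268,258) lies on the line from the ring's centre (85,53) to the pin (293,290), within about 0.5°. The button is up again, with its top at about 86 mm, and the arm is clear.

```bash
python3 -c "
from station import arm
print(arm.job_done())"
```

```text
the job is handed in; nothing more can be done
None
```

The job is handed in: the lever's pointer is at the set pin to within about 1° by my camera measurements, and the mushroom button was then pressed to its stop (about 25 N) and came back up, at about 14 s of the allowed 51 s.

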